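Set out the flanging station on a forge bench

ROBOT

A 7-joint arm with a two-finger parallel gripper is mounted at the origin on the work surface. World frame = base frame: x ahead of the robot, y to its left, z up, the work surface at z = 0. Lengths are in m, angles in rad, forces in N, time in s.
With the tool pointing down it reaches from about 0.425 to 0.925 m from the base axis. Payload 6.8 kg.
Tool frame: the origin (TCP) lies on the centre line of the jaws, within the pads' length; the fingertips stand 17 mm ahead of it and the grasp point (between the pads) lies 2 mm behind it; z points along the fingers, x is the direction in which the jaws open and shut, and the axes are right-handed (so a half turn about z gives the same grasp; the last joint's range is limited). The gripper opens to 85 mm and grips with 20 to 120 N. Pads are 22 mm wide; open, the fingers measure 114 mm over their backs; the gripper's body (76 mm by 85 mm) begins 54 mm behind the grasp point. The pads swing forward as they close: fully open they stand 13 mm farther back than shut.
Start: joints at [-1.335, 0.477, 0.022, 1.555, -0.011, 1.109, -0.083], TCP at [0.228, 0.636, 0.248] pointing down, gripper open.
Joint ranges: [-2.96, 2.96], [-0.34, 2.1], [-1.41, 1.46], [0.24, 2.44], [-1.37, 4.51], [0.17, 1.92], [-2.96, 2.96]. Speed limits (rad/s): [2.39, 2.39, 3.14, 3.14, 3.14, 3.14, 3.14].

INTERFACE

Orientations are given as a rotation vector (axis times angle).
In Python, from bench import r gives the robot as it stands.
- The arm moves only by the tool arm_command, never from a script. Its argument "increments" is a list of rows, each a list of 3 entries, a list of its own where there are three numbers: the shift along the world's x, y, z in m, then the turn, a rotation vector about the world's x, y, z in rad, then the opening in per cent of the stroke, from 0 (shut) to 100 (fully open). A call has 1 to 10 rows; each row is the pose to reach, as a shift and turn from the pose commanded when the call began; what a row does not reach only later rows make up. A row lasts 1/10 s, in which the tool goes at most 50 mm and 8.59 degrees, less where a joint would pass 70% of its speed; a pose out of reach is approached as far as the arm can. A call with a gripper value outside its range is refused whole. The fingers move at their own pace and stop on an object; "newtons" is the grip in N (left out, the last holds). Time passes only in rows, so rows that repeat a pose let the fingers close. It gives the time, the measured TCP pose, the force and the opening at its end, in the units of the state.
- r.get_obs(): the state, without advancing time (a new reading comes with each control period).
- r.grab_frame(name): name is "scene" or "top" or "wrist"; returns the picture (384x512x3 uint8, blue, green, red); there is no depth.
- r.camera_model(name): a dict with "camera_matrix" (3x3 intrinsics, pixels), "camera_from_world" (4x4, takes a point from world to camera coordinates). Camera axes: x right, y down, z forward; pixel columns grow to the right and rows downward; lengths in m; the calibration is good to about 2 mm. A picture is of the moment at which its call begins: read the wrist's pose just before it. camera_model takes no time and is no camera call; for the wrist camera it gives the pose at the moment of the call.
- r.hand_in(): hands the job in, once; it reports no verdict.
The state is a dict: "clock": time; "joints": joint angles; "qvel": joint speeds; "tau": joint torques, N m; "tcp_pos": TCP position; "orientation": TCP orientation; "contact_force": force on the tool from outside, world axes, zero at the start; "moment": the same for the moment, N m; "grip_width": finger opening in m.
Only numpy, scipy, OpenCV 4.12 (cv2) and the standard library are available. Lean on these libraries where they do the work, as an engineer would, in place of code of your own. Each camera call takes 0.05 s, during which the arm holds its last target. There are 200 camera calls.

TASK

Set out the flanging station for the next heat. Lay the steel ring flat on the middle of the square anvil block and stand the collared punch upright with its stem in the ring's hole, collar resting on the ring; stand the flux tin on the bench midway between the block and the quench pot; and lay the firebrick flat on the bench straight behind the block (the side away from the robot), centred on the block, its long side parallel to the block's far face, leaving a gap of 60 mm. Leave everything standing free and at rest.

Things in the scene. Friction and masses are not known exactly. Their poses are not given: they have to be found in the camera images.
- block: Square anvil block of bright steel, 80 x 80 x 60 mm high, fixed to the bench. Origin: centre of its underside; z up, top face at 60 mm. Its x axis points away from the robot (within about 10 degrees of world x), so its far face lies 40 mm along +x. The pot stands beside it, straight along its +y or its -y axis, 280 mm from centre to centre.
- pot: Round open quench pot of dark steel, empty, 90 mm high, 88 mm across at the foot and 106 mm across the rim, fixed to the bench. It stands to the left or to the right of the block, 280 mm from it centre to centre. Origin: centre of its underside, z up.
- ring: Loose thick ring (bolster) of dark steel lying flat, 64 mm outside diameter, 36 mm hole right through, 24 mm high, about 0.35 kg. Origin: centre of its underside, z up. Can be gripped across its outside.
- punch: Loose collared punch of bright steel standing upright on its stem, about 0.28 kg, 70 mm tall in all. From below: stem 26 mm diameter (foot chamfered to 22 mm), 18 mm long; collar 48 mm diameter from 18 to 28 mm height; round grip 28 mm diameter from 28 to 70 mm height. Origin: centre of the stem's foot, z up. The stem fits the ring's hole with 5 mm to spare all round; the collar does not enter it.
- tin: Loose round closed flux tin, aluminium with a brass lid, 60 mm diameter, 40 mm high, about 0.15 kg. Origin: centre of its underside, z up.
- brick: Loose sand-coloured light firebrick lying flat, 57 mm wide (its x), 114 mm long (its y), 50 mm high, about 0.35 kg. Origin: centre of its underside; x across its width, y along its length, z up.
Not all that is in view belongs to the job. Of the things that look like the pot, take the one that is farthest from the robot's base at the start.

How it is judged:
At the end, for the whole second after the job is handed in: Ring flat on block, centred to 12 mm; punch upright, stem in ring, collar down, 8 mm off axis at most; tin upright on bench midway between block and pot, 13 mm each way; brick flat on bench, 60 mm behind block and centred, each to 13 mm, parallel to 0.15 rad; all at rest (horizontal distance between ring and block below 0.012 m and height (world z) of ring between 0.057 and 0.063 m and angle between each of ring, punch, tin, brick's own z axis and vertical below 0.08 rad and horizontal distance between punch and ring below 0.008 m and z of punch in the frame of ring between 0.003 and 0.009 m and ((y of pot in the frame of block below 0 m and y of tin in the frame of block between -0.153 and -0.127 m) or (y of pot in the frame of block above 0 m and y of tin in the frame of block between 0.127 and 0.153 m)) and x of tin in the frame of block between -0.013 and 0.013 m and height (world z) of each of tin, brick below 0.004 m and x of brick in the frame of block between 0.1155 and 0.1415 m and y of brick in the frame of block between -0.013 and 0.013 m and angle between the y axis of brick and the y axis of block, either way round below 0.15 rad and linear speed of each of ring, punch, tin, brick below 0.02 m/s); the robot touches nothing.
It also fails if it takes over 120 s, if anything falls off the work surface, if the arm or the gripper's body presses on something with over 40 N, if the wrist force passes 120 N, or if a joint passes its speed limit or range.

## Working session

There is one attempt and no reset: what is moved stays moved. The work goes in short steps, Python scripts to look and compute and a tool call to move; the robot and the scene stay as the last step left them, time stands still between calls to the robot, and variables do not carry over. Pictures are saved under pics/ and viewed, about 12 in all and at most 16, crops included, and the job is handed in when it is done.

Besides the shell and the picture viewer there is one more tool, called after "Call:" as name([rows], argument=value, ...), one row to a line, values as JSON. arm_command: Moves the arm, as the interface text tells. Its arguments: {"type":"object","properties":{"increments":{"type":"array","items":{"type":"array"}},"newtons":{"type":"number"}},"required":["increments"]}

```bash
ls; mkdir -p pics; python3 - <<'E'
from bench import r
import cv2,numpy as np
o=r.get_obs();print(o)
for n in("scene","top"):
    cv2.imwrite(f"pics/{n}0.png",r.grab_frame(n)); m=r.camera_model(n);print(n,np.round(m["camera_matrix"],1).tolist(),np.round(m["camera_from_world"],3).tolist())
E
```

```text
pics
{'clock': 0.0, 'joints': array([-1.33510453,  0.47781243,  0.02231298,  1.55642123, -0.01154218,
        1.10928397, -0.08311907]), 'qvel': array([-1.45438159e-03, -3.57037932e-04, -1.34433005e-03,  1.03654301e-03,
       -1.69467158e-03,  1.09694124e-03,  9.79215886e-05]), 'tau': array([-1.41181031e-04, -5.96461022e+01,  1.60813104e+00, -2.81190133e+01,
        1.25469381e-02,  9.60534060e-03, -2.61559939e-05]), 'tcp_pos': array([0.22731564, 0.63499539, 0.24732964]), 'orientation': array([ 2.56777205e+00,  1.80809818e+00, -2.23050641e-03]), 'contact_force': array([-0.36316965,  1.11746665,  0.0311259 ]), 'moment': array([-0.0111142 ,  0.03720706,  0.00396898]), 'grip_width': 0.08556036145517824}
scene [[483.0, 0.0, 254.6], [0.0, 483.0, 193.9], [0.0, 0.0, 1.0]] [[0.841, 0.54, -0.005, -0.323], [0.444, -0.698, -0.562, -0.156], [-0.307, 0.471, -0.827, 1.574], [0.0, 0.0, 0.0, 1.0]]
top [[460.0, 0.0, 248.1], [0.0, 460.0, 185.7], [0.0, 0.0, 1.0]] [[0.023, -1.0, 0.016, -0.027], [-0.996, -0.025, -0.081, 0.372], [0.082, -0.014, -0.997, 1.161], [0.0, 0.0, 0.0, 1.0]]
```

View pics/top0.png

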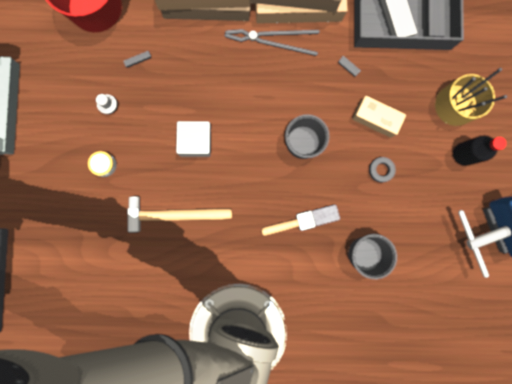

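View pics/scene0.png

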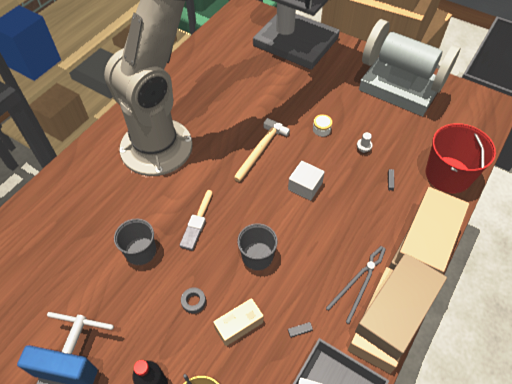

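The top view shows the block at (193,139), the pot at (307,137) (the far one, on the -y side), and the decoy pot at (373,256). It also shows the brick at (379,116), ring at (382,170), tin at (101,164) and punch at (106,104). The scene view agrees.

```bash
cat > h.py <<'E'
import cv2,numpy as np
from bench import r
def cast(m,uv,z):
    K,T=np.array(m["camera_matrix"]),np.array(m["camera_from_world"])
    R,t=T[:3,:3],T[:3,3]; C=-R.T@t
    uv=np.atleast_2d(uv).astype(float)
    d=(R.T@np.linalg.inv(K)@np.c_[uv,np.ones(len(uv))].T).T
    return (C+d*((z-C[2])/d[:,2])[:,None])[:,:2]
def blob(mask,c,rad=40):
    k=np.zeros_like(mask);cv2.circle(k,tuple(int(v) for v in c),rad,255,-1)
    cs,_=cv2.findContours(cv2.bitwise_and(mask,k),cv2.RETR_EXTERNAL,cv2.CHAIN_APPROX_NONE)
    return max(cs,key=cv2.contourArea)
def poly(m,c,z):
    "min-area rectangle of a contour in world at height z: centre, sides, angle of the long side from x (rad)"
    w=(cast(m,c[:,0,:],z)*1000).astype(np.float32)
    b=cv2.boxPoints(cv2.minAreaRect(w)); e=[b[1]-b[0],b[2]-b[1]]; e.sort(key=lambda v:-np.hypot(*v))
    return b.mean(0).round(1),[round(float(np.hypot(*v)),1) for v in e],[round(float(np.arctan2(v[1],v[0])%np.pi),3) for v in e]
def circ(m,c,z):
    w=(cast(m,c[:,0,:],z)*1000).astype(np.float32)
    e=cv2.fitEllipse(w); return np.round(e[0],1),np.round(e[1],1)
E
python3 - <<'E'
from h import *
f=cv2.imread("pics/top0.png");m=r.camera_model("top")
T=np.array(m["camera_from_world"]);print("cam",-T[:3,:3].T@T[:3,3])
hsv=cv2.cvtColor(f,cv2.COLOR_BGR2HSV);S,V=hsv[...,1],hsv[...,2]
for p in [(193,139),(379,116),(382,159),(101,164),(106,104),(307,137),(160,110),(330,116),(208,139),(193,155)]: print(p,hsv[p[1],p[0]])
bright=((V>200)&(S<70)).astype(np.uint8)*255
print("block",poly(m,blob(bright,(193,139)),.06))
grey=((S<80)).astype(np.uint8)*255
for n,c,z,rad in(("pot",(307,137),.09,32),("pot2",(373,256),.09,32),("ring",(382,170),.024,22)):
    print(n,circ(m,blob(grey,c,rad),z))
br=((V>150)&(S<130)).astype(np.uint8)*255
print("brick",poly(m,blob(br,(379,116)),.05))
print("tin",circ(m,blob(((V>150)&(S<150)).astype(np.uint8)*255,(101,164),25),.04))
c=blob(grey,(106,104),22);print("punch",circ(m,c,.028),cv2.boundingRect(c))
v=cv2.resize(f[60:220,60:430],None,fx=2.1,fy=2.1,interpolation=cv2.INTER_CUBIC);cv2.imwrite("pics/crop.png",v)
E
```

```text
cam [ 0.27663967 -0.00159396  1.18751602]
(193, 139) [  0   0 255]
(379, 116) [ 28  28 255]
(382, 159) [ 20   5 158]
(101, 164) [  0   0 255]
(106, 104) [ 23  16 127]
(307, 137) [ 15   3 165]
(160, 110) [ 10 149 180]
(330, 116) [ 10 149 175]
(208, 139) [  0   0 255]
(193, 155) [ 15  26 119]
block (array([487. , 122.6], dtype=float32), [81.6, 80.2], [1.598, 0.027])
pot (array([ 490.8, -155.8]), array([104.1, 107.8]))
pot2 (array([ 207.8, -317.3]), array([103.7, 113.9]))
ring (array([ 423.3, -359.6]), array([62.7, 66. ]))
brick (array([ 558.6, -348.8], dtype=float32), [119.2, 63.1], [1.139, 2.71])
tin (array([418.8, 348.9]), array([105.2, 126.2]))
punch (array([574.3, 349.6]), array([48.8, 58.5])) (95, 94, 23, 20)
```

View pics/crop.png

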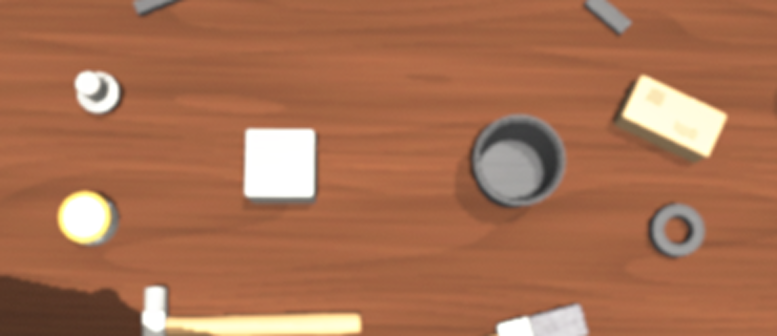

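Block to pot measures 278 mm, which fits the stated 280. The ring (63–66 mm) and pot rim (104–108 mm) also match, but the tin mask was too wide. I'll move above the tin and refine there.

Call:
arm_command([
  [[0.19,-0.285,0.0],[0,0,-1.227],100],
  [[0.19,-0.285,0.0],[0,0,-1.227],100],
  [[0.19,-0.285,0.0],[0,0,-1.227],100],
  [[0.19,-0.285,0.0],[0,0,-1.227],100],
  [[0.19,-0.285,0.0],[0,0,-1.227],100],
  [[0.19,-0.285,0.0],[0,0,-1.227],100],
  [[0.19,-0.285,0.0],[0,0,-1.227],100],
  [[0.19,-0.285,0.0],[0,0,-1.227],100],
  [[0.19,-0.285,0.0],[0,0,-1.227],100],
  [[0.19,-0.285,0.0],[0,0,-1.227],100],
], newtons=50)

```text
clock: 1.1
tcp_pos: [0.4168, 0.3513, 0.248]
orientation: [3.142, 0.006, -0.001]
contact_force: [-0.3, 1.4, 0.1]
grip_width: 0.0856
```

```bash
python3 - <<'E'
from h import *
f=cv2.imread("pics/top0.png");m=r.camera_model("top")
hsv=cv2.cvtColor(f,cv2.COLOR_BGR2HSV)
c=blob((hsv[...,2]>200).astype(np.uint8)*255,(100,163),17);print("tin top0",circ(m,c,.04),cv2.boundingRect(c))
o=r.get_obs();print(o["tcp_pos"],o["orientation"])
mw=r.camera_model("wrist");w=r.grab_frame("wrist");cv2.imwrite("pics/w1.png",w)
T=np.array(mw["camera_from_world"]);print("cam",-T[:3,:3].T@T[:3,3],T[:3,:3].round(2).tolist())
E
```

```text
tin top0 (array([418.9, 354.5]), array([60.8, 62.8])) (87, 151, 26, 25)
[0.41676793 0.35133564 0.24804616] [ 3.14156045e+00  6.49186994e-03 -8.81209742e-04]
cam [0.41654569 0.41656856 0.37299012] [[1.0, 0.0, -0.0], [0.0, -0.97, 0.26], [0.0, -0.26, -0.97]]
```

View pics/w1.png

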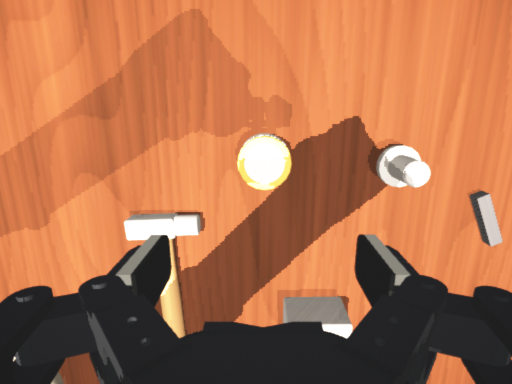

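The wrist view shows the tin at (264,162), the punch with collar at (398,165) and grip top at (416,173), and the block at (317,320). I'll measure the tin and punch here.

```bash
cat > wm.py <<'E'
from h import *
w=cv2.imread("pics/w1.png");mw=r.camera_model("wrist")
hsv=cv2.cvtColor(w,cv2.COLOR_BGR2HSV);S,V=hsv[...,1],hsv[...,2]
lid=(((V>225)&((S<90)|((hsv[...,0]>18)&(hsv[...,0]<40)))).astype(np.uint8)*255)
c=blob(lid,(264,162),34);print("tin",circ(mw,c,.04),cv2.boundingRect(c))
g=((V>215)&(S<60)).astype(np.uint8)*255
c=blob(((V>100)&(S<60)).astype(np.uint8)*255,(402,167),34);print("punch all",cv2.boundingRect(c))
c=blob(g,(417,174),15);print("punch top",circ(mw,c,.07),cv2.boundingRect(c))
col=((V>140)&(S<60)).astype(np.uint8)*255
k=blob(col,(396,163),26);h=cv2.convexHull(k);w2=cast(mw,h[:,0,:],.028)*1000
print("collar left/top/bottom",w2.min(0),w2.max(0))
E
python3 wm.py
```

```text
tin (array([417.6, 356.9]), array([58. , 60.2])) (237, 134, 54, 56)
punch all (377, 145, 54, 42)
punch top (array([571.5, 352.4]), array([24.3, 27.6])) (403, 159, 28, 28)
collar left/top/bottom [548.33589141 328.1125884 ] [597.23922035 375.46425731]
```

Call:
arm_command([
  [[0.001,0.0055,-0.05],[0,0,0],100],
  [[0.001,0.0055,-0.1],[0,0,0],100],
  [[0.001,0.0055,-0.15],[0,0,0],100],
  [[0.001,0.0055,-0.185],[0,0,0],100],
  [[0.001,0.0055,-0.21],[0,0,0],100],
  [[0.001,0.0055,-0.224],[0,0,0],100],
  [[0.001,0.0055,-0.224],[0,0,0],100],
  [[0.001,0.0055,-0.224],[0,0,0],40],
  [[0.001,0.0055,-0.224],[0,0,0],40],
  [[0.001,0.0055,-0.224],[0,0,0],40],
], newtons=40)

```text
clock: 2.15
tcp_pos: [0.4193, 0.3571, 0.026]
orientation: [-3.139, -0.001, -0.003]
contact_force: [-0.7, 0.3, 4.4]
grip_width: 0.0589
```

Call:
arm_command([
  [[0,0,0],[0,0,0],40],
  [[0,0,0],[0,0,0],40],
  [[0,0,0.03],[0,0,0],40],
  [[0,0,0.07],[0,0,0],40],
  [[0,0,0.12],[0,0,0],40],
  [[0,0,0.13],[0,0,0],40],
])

```text
clock: 2.75
tcp_pos: [0.421, 0.3579, 0.16]
orientation: [-3.134, 0.001, -0.01]
contact_force: [1.0, -1.2, -2.3]
grip_width: 0.0588
```

Call:
arm_command([
  [[0.009,-0.049,0],[0,0,0],40],
  [[0.018,-0.098,0],[0,0,0],40],
  [[0.027,-0.147,0],[0,0,0],40],
  [[0.036,-0.196,0],[0,0,0],40],
  [[0.045,-0.245,0],[0,0,0],40],
  [[0.054,-0.294,0],[0,0,0],40],
  [[0.063,-0.343,0],[0,0,0],40],
  [[0.068,-0.375,0],[0,0,0],40],
  [[0.068,-0.375,0],[0,0,0],40],
  [[0.068,-0.375,0],[0,0,0],40],
])

```text
clock: 3.75
tcp_pos: [0.4861, -0.0195, 0.1542]
orientation: [-3.141, 0.003, 0.0]
contact_force: [0.7, 0.9, -1.0]
grip_width: 0.0592
```

Call:
arm_command([
  [[0,0,-0.04],[0,0,0],40],
  [[0,0,-0.08],[0,0,0],40],
  [[0,0,-0.11],[0,0,0],40],
  [[0,0,-0.12],[0,0,0],40],
  [[0,0,-0.12],[0,0,0],40],
  [[0,0,-0.12],[0,0,0],40],
])

```text
clock: 4.35
tcp_pos: [0.4873, -0.0183, 0.0353]
orientation: [-3.141, -0.002, -0.002]
contact_force: [0.0, -0.4, -1.8]
grip_width: 0.059
```

Call:
arm_command([
  [[0.0015,0.001,-0.006],[0,0,0],40],
  [[0.0015,0.001,-0.0105],[0,0,0],40],
  [[0.0015,0.001,-0.0105],[0,0,0],40],
  [[0.0015,0.001,-0.0105],[0,0,0],100],
  [[0.0015,0.001,-0.0105],[0,0,0],100],
  [[0.0015,0.001,-0.0105],[0,0,0],100],
  [[0.0015,0.001,0.02],[0,0,0],100],
  [[0.0015,0.001,0.07],[0,0,0],100],
  [[0.0015,0.001,0.12],[0,0,0],100],
  [[0.0015,0.001,0.16],[0,0,0],100],
])

```text
clock: 5.35
tcp_pos: [0.4882, -0.0183, 0.1967]
orientation: [-3.142, 0.001, -0.002]
contact_force: [1.2, 0.2, 0.7]
grip_width: 0.0855
```

Call:
arm_command([
  [[0.01,-0.048,0.02],[0,0,-0.14],100],
  [[0.02,-0.096,0.05],[0,0,-0.28],100],
  [[0.03,-0.144,0.05],[0,0,-0.43],100],
  [[0.04,-0.192,0.05],[0,0,-0.43],100],
  [[0.05,-0.24,0.05],[0,0,-0.43],100],
  [[0.06,-0.288,0.05],[0,0,-0.43],100],
  [[0.07,-0.33,0.05],[0,0,-0.43],100],
  [[0.07,-0.33,0.05],[0,0,-0.43],100],
  [[0.07,-0.33,0.05],[0,0,-0.43],100],
  [[0.07,-0.33,0.05],[0,0,-0.43],100],
])

```text
clock: 6.35
tcp_pos: [0.5581, -0.3467, 0.2438]
orientation: [-3.069, 0.668, 0.001]
contact_force: [0.2, 0.6, 0.2]
grip_width: 0.0854
```

```bash
python3 - <<'E'
from h import *
o=r.get_obs();print(o["tcp_pos"],o["orientation"])
mw=r.camera_model("wrist");w=r.grab_frame("wrist");cv2.imwrite("pics/w2.png",w)
hsv=cv2.cvtColor(w,cv2.COLOR_BGR2HSV);S,V=hsv[...,1],hsv[...,2]
import pickle;pickle.dump(mw,open("w2.pkl","wb"))
K=np.array(mw["camera_matrix"]);T=np.array(mw["camera_from_world"])
p=K@(T@[.559,-.349,.05,1])[:3];p=p[:2]/p[2];q=K@(T@[.423,-.36,.024,1])[:3];q=q[:2]/q[2];print(p,q)
cs=hsv[int(p[1]),int(p[0])];print(cs)
print("brick",poly(mw,blob(((V>215)&(S<90)).astype(np.uint8)*255,p,95),.05))
E
```

```text
[ 0.55810792 -0.34668002  0.24382506] [-3.06850448e+00  6.68381945e-01  1.30968369e-03]
[264.531929   171.75471417] [164.65965808 221.97842449]
[  0   0 255]
brick (array([ 549.7, -364.8], dtype=float32), [74.3, 55.8], [1.141, 2.712])
```

View pics/w2.png

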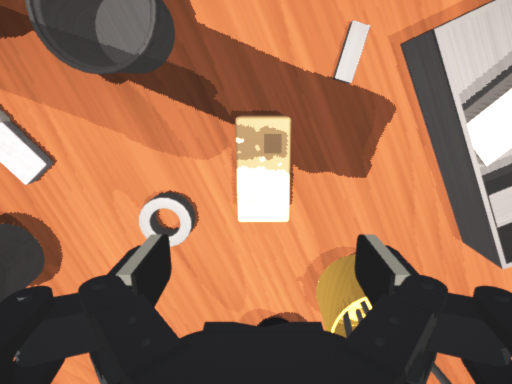

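The wrist view shows the brick axis-aligned at columns 236–290 and rows 115–221, partly in shadow. The ring is at (166,220) and the yellow pencil pot lies clear of the grasp. I'll cast the brick corners and fit the ring.

```bash
python3 - <<'E'
from h import *
import pickle
mw=pickle.load(open("w2.pkl","rb"));w=cv2.imread("pics/w2.png")
hsv=cv2.cvtColor(w,cv2.COLOR_BGR2HSV);H,S,V=cv2.split(hsv)
c=blob(((H>12)&(V>110)&(S<200)|((S<90)&(V>215))).astype(np.uint8)*255,(264,170),70)
print(cv2.boundingRect(c),poly(mw,c,.05))
p=np.array([[236,117],[291,117],[290,221],[238,221]]);x=cast(mw,p,.05)*1000
print(x.mean(0),np.linalg.norm(np.diff(x,axis=0),axis=1))
c=blob(((S<60)).astype(np.uint8)*255,(165,220),31);print("ring",circ(mw,c,.024),cv2.boundingRect(c))
hc,hi=cv2.findContours((S<60).astype(np.uint8)*255,cv2.RETR_CCOMP,cv2.CHAIN_APPROX_NONE)
for i,cc in enumerate(hc):
    if hi[0][i][3]>=0 and 300<cv2.contourArea(cc)<1500: print("hole",cv2.boundingRect(cc),circ(mw,cc,.024))
E
```

```text
(235, 115, 69, 114) (array([ 562.9, -353.9], dtype=float32), [122.7, 72.9], [1.153, 2.724])
[ 558.45928888 -348.21806056] [ 55.51246804 111.79766589  57.35094504]
ring (array([ 424.8, -360.2]), array([60.6, 75.8])) (139, 193, 56, 59)
hole (155, 207, 27, 24) (array([ 428.1, -357.9]), array([26. , 33.4]))
```

Call:
arm_command([
  [[0,-0.0015,-0.05],[0,0,0],100],
  [[0,-0.0015,-0.1],[0,0,0],100],
  [[0,-0.0015,-0.15],[0,0,0],100],
  [[0,-0.0015,-0.185],[0,0,0],100],
  [[0,-0.0015,-0.205],[0,0,0],100],
  [[0,-0.0015,-0.214],[0,0,0],100],
  [[0,-0.0015,-0.214],[0,0,0],100],
  [[0,-0.0015,-0.214],[0,0,0],40],
  [[0,-0.0015,-0.214],[0,0,0],40],
  [[0,-0.0015,-0.214],[0,0,0],40],
], newtons=60)

```text
clock: 7.4
tcp_pos: [0.559, -0.35, 0.0323]
orientation: [3.069, -0.67, 0.004]
contact_force: [-0.3, 0.6, 6.2]
grip_width: 0.056
```

Call:
arm_command([
  [[0,0,0],[0,0,0],40],
  [[0,0,0],[0,0,0],40],
  [[0,0,0.03],[0,0,0],40],
  [[0,0,0.07],[0,0,0],40],
  [[0,0,0.12],[0,0,0],40],
  [[0,0,0.14],[0,0,0],40],
  [[0,0,0.14],[0,0,0],40],
])

```text
clock: 8.1
tcp_pos: [0.5596, -0.3509, 0.1742]
orientation: [3.068, -0.67, 0.011]
contact_force: [0.2, -1.5, -3.6]
grip_width: 0.056
```

Call:
arm_command([
  [[0.006,0.048,0],[0,0,0.05],40],
  [[0.012,0.096,0],[0,0,0.1],40],
  [[0.018,0.144,0],[0,0,0.15],40],
  [[0.024,0.192,0],[0,0,0.2],40],
  [[0.03,0.24,0],[0,0,0.25],40],
  [[0.036,0.288,0],[0,0,0.3],40],
  [[0.042,0.336,0],[0,0,0.35],40],
  [[0.048,0.384,0],[0,0,0.4],40],
  [[0.052,0.432,0],[0,0,0.451],40],
  [[0.056,0.476,0],[0,0,0.451],40],
])

```text
clock: 9.1
tcp_pos: [0.6124, 0.1292, 0.1681]
orientation: [3.141, 0.037, -0.005]
contact_force: [0.7, -0.4, -4.2]
grip_width: 0.0562
```

Call:
arm_command([
  [[0,0,0],[0,0,0],40],
  [[0,0,-0.04],[0,0,0],40],
  [[0,0,-0.08],[0,0,0],40],
  [[0,0,-0.12],[0,0,0],40],
  [[0,0,-0.13],[0,0,0],40],
  [[0,0,-0.13],[0,0,0],40],
  [[0,0,-0.13],[0,0,0],40],
])

```text
clock: 9.8
tcp_pos: [0.6149, 0.1263, 0.0413]
orientation: [-3.141, -0.032, -0.002]
contact_force: [-0.2, -0.4, -4.1]
grip_width: 0.0562
```

Call:
arm_command([
  [[0.0005,-0.001,-0.006],[0,0,0],40],
  [[0.0005,-0.001,-0.0095],[0,0,0],40],
  [[0.0005,-0.001,-0.0095],[0,0,0],40],
  [[0.0005,-0.001,-0.0095],[0,0,0],100],
  [[0.0005,-0.001,-0.0095],[0,0,0],100],
  [[0.0005,-0.001,-0.0095],[0,0,0],100],
  [[0.0005,-0.001,0.02],[0,0,0],100],
  [[0.0005,-0.001,0.07],[0,0,0],100],
  [[0.0005,-0.001,0.12],[0,0,0],100],
  [[0.0005,-0.001,0.16],[0,0,0],100],
])

```text
clock: 10.8
tcp_pos: [0.6151, 0.1254, 0.2033]
orientation: [-3.141, -0.032, -0.003]
contact_force: [0.1, 0.9, -0.1]
grip_width: 0.0858
```

```bash
python3 - <<'E'
from h import *
f=r.grab_frame("top");cv2.imwrite("pics/top1.png",f)
E
```

```text
(no output)
```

View pics/top1.png

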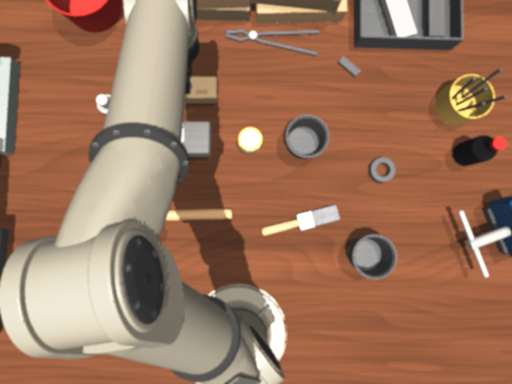

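The tin is at (249,139), between block and pot, and the brick is right behind the block. Next is the ring at about (0.424,-0.360), where two views agree.

Call:
arm_command([
  [[-0.018,-0.046,0],[0,0,0],100],
  [[-0.036,-0.092,0],[0,0,0],100],
  [[-0.054,-0.138,0],[0,0,0],100],
  [[-0.072,-0.184,0],[0,0,0],100],
  [[-0.09,-0.23,0],[0,0,0],100],
  [[-0.108,-0.276,0],[0,0,0],100],
  [[-0.126,-0.322,0],[0,0,0],100],
  [[-0.144,-0.368,0],[0,0,0],100],
  [[-0.162,-0.414,0],[0,0,0],100],
  [[-0.18,-0.458,0],[0,0,0],100],
])

```text
clock: 11.85
tcp_pos: [0.4335, -0.3344, 0.2004]
orientation: [3.141, 0.033, 0.001]
contact_force: [1.0, -1.0, -0.3]
grip_width: 0.0853
```

Call:
arm_command([
  [[-0.011,-0.027,0],[0,0,0],100],
  [[-0.011,-0.027,-0.05],[0,0,0],100],
  [[-0.011,-0.027,-0.1],[0,0,0],100],
  [[-0.011,-0.027,-0.13],[0,0,0],100],
  [[-0.011,-0.027,-0.13],[0,0,0],100],
  [[-0.011,-0.027,-0.13],[0,0,0],100],
])

```text
clock: 12.45
tcp_pos: [0.4234, -0.3599, 0.0707]
orientation: [3.141, 0.032, -0.001]
contact_force: [0.0, -0.2, -0.2]
grip_width: 0.0856
```

Call:
arm_command([
  [[0.0005,0,-0.03],[0,0,0],100],
  [[0.0005,0,-0.045],[0,0,0],100],
  [[0.0005,0,-0.0515],[0,0,0],100],
  [[0.0005,0,-0.0515],[0,0,0],100],
  [[0.0005,0,-0.0515],[0,0,0],40],
  [[0.0005,0,-0.0515],[0,0,0],40],
  [[0.0005,0,-0.0515],[0,0,0],40],
  [[0.0005,0,-0.0515],[0,0,0],40],
], newtons=70)

```text
clock: 13.25
tcp_pos: [0.4244, -0.3601, 0.0203]
orientation: [3.141, 0.032, 0.002]
contact_force: [-1.1, 0.5, 7.3]
grip_width: 0.0609
```

Call:
arm_command([
  [[0,0,0],[0,0,0],40],
  [[0,0,0.03],[0,0,0],40],
  [[0,0,0.07],[0,0,0],40],
  [[0,0,0.12],[0,0,0],40],
  [[0,0,0.17],[0,0,0],40],
  [[0,0,0.18],[0,0,0],40],
  [[0,0,0.18],[0,0,0],40],
])

```text
clock: 13.95
tcp_pos: [0.4248, -0.3599, 0.2007]
orientation: [3.14, 0.033, 0.006]
contact_force: [0.3, 0.7, -4.3]
grip_width: 0.0604
```

The ring was lifted, but the opening reads 60.5 mm where I expected 64. I'll check before carrying on.

```bash
python3 - <<'E'
from h import *
w=r.grab_frame("wrist");t=r.grab_frame("top")
o=r.get_obs();print(o["tcp_pos"],o["moment"],o["contact_force"])
m=r.camera_model("scene");s=r.grab_frame("scene")
K=np.array(m["camera_matrix"]);T=np.array(m["camera_from_world"])
p=K@(T@[*o["tcp_pos"],1])[:3];u,v=(p[:2]/p[2]).astype(int);print(u,v)
v0,u0=max(0,v-60),max(0,u-60)
c=cv2.resize(s[v0:v0+120,u0:u0+120],(384,384),interpolation=cv2.INTER_CUBIC)
cv2.imwrite("pics/chk.png",cv2.resize(np.hstack([w,c]),(793,340)))
E
```

```text
[ 0.4232972  -0.35833784  0.19744963] [ 0.03236115  0.04616982 -0.00480066] [-0.8399401   0.44321683 -4.1439092 ]
184 268
```

View pics/chk.png

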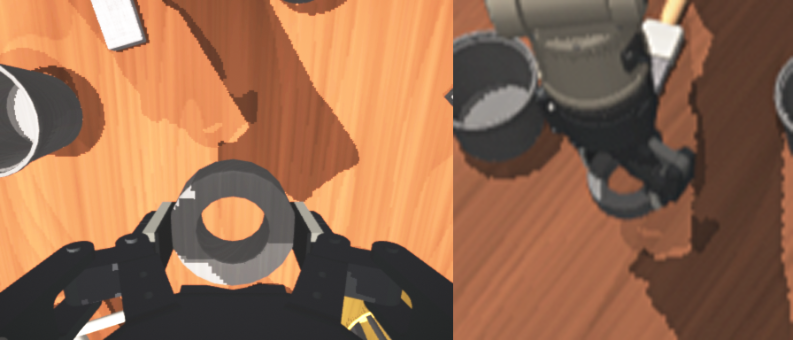

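The ring is held flat between the pads, at about (233,222) in the composite, so the low reading is pad compliance. I'll carry it to the block.

Call:
arm_command([
  [[0.006,0.048,0],[0,0,0],40],
  [[0.012,0.096,0],[0,0,0],40],
  [[0.019,0.144,0],[0,0,0],40],
  [[0.025,0.192,0],[0,0,0],40],
  [[0.031,0.24,0],[0,0,0],40],
  [[0.038,0.288,0],[0,0,0],40],
  [[0.044,0.336,0],[0,0,0],40],
  [[0.05,0.384,0],[0,0,0],40],
  [[0.057,0.432,0],[0,0,0],40],
  [[0.063,0.481,0],[0,0,0],40],
])

```text
clock: 15.1
tcp_pos: [0.4857, 0.123, 0.1969]
orientation: [3.14, 0.033, -0.005]
contact_force: [1.2, -0.4, -4.6]
grip_width: 0.0608
```

Call:
arm_command([
  [[0,0,0],[0,0,0],40],
  [[0,0,-0.04],[0,0,0],40],
  [[0,0,-0.08],[0,0,0],40],
  [[0,0,-0.1],[0,0,0],40],
  [[0,0,-0.1],[0,0,0],40],
  [[0,0,-0.1],[0,0,0],40],
])

```text
clock: 15.7
tcp_pos: [0.4864, 0.1208, 0.098]
orientation: [3.14, 0.032, -0.003]
contact_force: [-0.0, 0.3, -2.9]
grip_width: 0.0606
```

```bash
python3 - <<'E'
from h import *
o=r.get_obs();m=r.camera_model("wrist");w=r.grab_frame("wrist");cv2.imwrite("pics/w3.png",w)
print(o["tcp_pos"],o["contact_force"])
K=np.array(m["camera_matrix"]);T=np.array(m["camera_from_world"])
def pr(x): p=K@(T@[*x,1])[:3];return (p[:2]/p[2]).round(1)
z=o["tcp_pos"][2]+.004
# expected hole circle of ring if centred on the TCP
print("exp hole",[pr([o["tcp_pos"][0]+.018*a,o["tcp_pos"][1]+.018*b,z]) for a,b in((1,0),(-1,0),(0,1),(0,-1))])
print("exp outer",[pr([o["tcp_pos"][0]+.032*a,o["tcp_pos"][1]+.032*b,z]) for a,b in((1,0),(-1,0),(0,1),(0,-1))])
print("block corners",[pr([.487+.04*a,.1226+.04*b,.06]) for a,b in((1,1),(-1,1),(1,-1),(-1,-1))])
E
```

```text
[0.48642922 0.12078989 0.09802773] [-0.01201073  0.25855886 -2.9474076 ]
exp hole [array([304.2, 262.2]), array([221.3, 260.7]), array([263.6, 222.7]), array([262. , 297.7])]
exp outer [array([336.4, 262.8]), array([189. , 260.1]), array([264.3, 190.5]), array([261.4, 324.2])]
block corners [array([340.8, 153. ]), array([190.1, 150.1]), array([329.4, 286. ]), array([195.7, 283.6])]
```

View pics/w3.png

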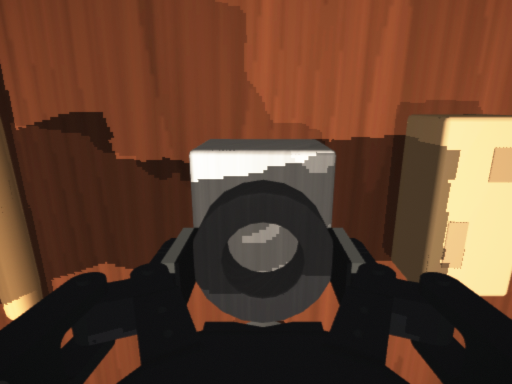

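The ring (columns 194–333, rows 181–320) sits within about 2 mm of the TCP, and the block's far edge is at row 151. The two are nearly concentric. I'll lower and release.

Call:
arm_command([
  [[-0.001,0.001,-0.008],[0,0,0],40],
  [[-0.001,0.001,-0.014],[0,0,0],40],
  [[-0.001,0.001,-0.0175],[0,0,0],40],
  [[-0.001,0.001,-0.0175],[0,0,0],40],
  [[-0.001,0.001,-0.0175],[0,0,0],40],
])

```text
clock: 16.25
tcp_pos: [0.4861, 0.1225, 0.0814]
orientation: [-3.141, -0.033, -0.0]
contact_force: [0.5, -0.6, -4.4]
grip_width: 0.0606
```

Call:
arm_command([
  [[0,0,-0.001],[0,0,0],40],
  [[0,0,-0.0015],[0,0,0],40],
  [[0,0,-0.0015],[0,0,0],40],
])

```text
clock: 16.55
tcp_pos: [0.4863, 0.1226, 0.0803]
orientation: [-3.141, -0.033, -0.001]
contact_force: [-2.0, -0.8, 3.5]
grip_width: 0.0606
```

Contact was made. I'll release, lift, and go on to the punch at (0.572,0.352).

Call:
arm_command([
  [[0,0,0],[0,0,0],100],
  [[0,0,0],[0,0,0],100],
  [[0,0,0],[0,0,0],100],
  [[0,0,0],[0,0,0],100],
  [[0,0,0.03],[0,0,0],100],
  [[0,0,0.08],[0,0,0],100],
  [[0,0,0.12],[0,0,0],100],
])

```text
clock: 17.25
tcp_pos: [0.4861, 0.1222, 0.2016]
orientation: [3.141, 0.032, 0.0]
contact_force: [0.4, 0.9, 1.3]
grip_width: 0.0853
```

Call:
arm_command([
  [[0.017,0.046,0],[0,0,0],100],
  [[0.034,0.092,0],[0,0,0],100],
  [[0.051,0.138,0],[0,0,0],100],
  [[0.068,0.184,0],[0,0,0],100],
  [[0.086,0.229,0],[0,0,0],100],
  [[0.086,0.229,0],[0,0,0],100],
  [[0.086,0.229,-0.04],[0,0,0],100],
  [[0.086,0.229,-0.08],[0,0,0],100],
  [[0.086,0.229,-0.08],[0,0,0],100],
  [[0.086,0.229,-0.08],[0,0,0],100],
])

```text
clock: 18.25
tcp_pos: [0.5719, 0.3509, 0.12]
orientation: [3.14, 0.032, -0.001]
contact_force: [0.2, 0.4, -0.0]
grip_width: 0.0853
```

```bash
python3 - <<'E'
from h import *
o=r.get_obs();m=r.camera_model("wrist");w=r.grab_frame("wrist");cv2.imwrite("pics/w4.png",w)
print(o["tcp_pos"])
f=r.grab_frame("top");cv2.imwrite("pics/top2.png",f);mt=r.camera_model("top")
K=np.array(m["camera_matrix"]);T=np.array(m["camera_from_world"])
p=K@(T@[*o["tcp_pos"][:2],.07,1])[:3];print("exp top centre if under TCP",p[:2]/p[2])
cv2.imwrite("pics/pair.png",np.hstack([w,cv2.resize(f[90:190,150:230],(288,384)[::1],interpolation=cv2.INTER_CUBIC)]))
E
```

```text
[0.5719254  0.35090701 0.11995566]
exp top centre if under TCP [262.82912113 217.75139846]
```

View pics/pair.png

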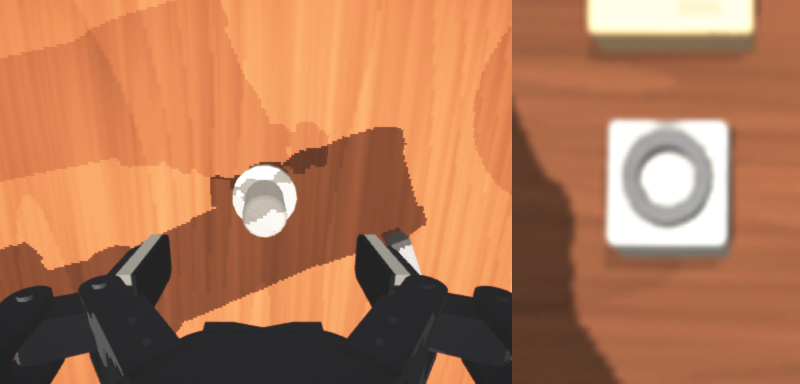

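The wrist view shows the punch top at (265,215), against an expected (263,218). The top view shows the ring centred on the block, at about (668,178) against a block centre of (668,184). I'll descend and grip.

Call:
arm_command([
  [[0.001,0.0015,-0.035],[0,0,0],100],
  [[0.001,0.0015,-0.06],[0,0,0],100],
  [[0.001,0.0015,-0.069],[0,0,0],100],
  [[0.001,0.0015,-0.069],[0,0,0],100],
  [[0.001,0.0015,-0.069],[0,0,0],20],
  [[0.001,0.0015,-0.069],[0,0,0],20],
  [[0.001,0.0015,-0.069],[0,0,0],20],
  [[0.001,0.0015,-0.069],[0,0,0],20],
  [[0.001,0.0015,-0.069],[0,0,0],20],
  [[0.001,0.0015,-0.069],[0,0,0],20],
], newtons=60)

```text
clock: 19.35
tcp_pos: [0.5734, 0.3533, 0.0519]
orientation: [-3.141, -0.033, -0.001]
contact_force: [-1.2, -0.8, 5.1]
grip_width: 0.0265
```

Call:
arm_command([
  [[0,0,0],[0,0,0],20],
  [[0,0,0],[0,0,0],20],
  [[0,0,0],[0,0,0],20],
  [[0,0,0.03],[0,0,0],20],
  [[0,0,0.07],[0,0,0],20],
  [[0,0,0.12],[0,0,0],20],
  [[0,0,0.12],[0,0,0],20],
])

```text
clock: 20.05
tcp_pos: [0.577, 0.3545, 0.1781]
orientation: [-3.135, -0.032, -0.016]
contact_force: [0.8, 0.8, -2.0]
grip_width: 0.0265
```

```bash
python3 - <<'E'
from h import *
f=cv2.imread("pics/top2.png");mt=r.camera_model("top")
hsv=cv2.cvtColor(f,cv2.COLOR_BGR2HSV);S,V=hsv[...,1],hsv[...,2]
dk=((V<215)&(S<80)).astype(np.uint8)*255
b=blob(((V>120)&(S<80)).astype(np.uint8)*255,(193,139),40);print("block",poly(mt,b,.06))
c=blob(dk,(192,136),19);print("ring outer",circ(mt,c,.084),cv2.boundingRect(c))
cs,hi=cv2.findContours(dk,cv2.RETR_CCOMP,cv2.CHAIN_APPROX_NONE)
for i,k in enumerate(cs):
    x,y,w,h=cv2.boundingRect(k)
    if hi[0][i][3]>=0 and abs(x+w/2-192)<10 and abs(y+h/2-137)<10: print("hole",(x,y,w,h),circ(mt,k,.084))
E
```

```text
block (array([483.3, 121.4], dtype=float32), [87.9, 84.2], [0.03, 1.601])
ring outer (array([486.8, 119.4]), array([58. , 65.6])) (181, 121, 25, 28)
hole (185, 129, 17, 16) (array([484.3, 118.8]), array([36. , 38.6]))
```

Call:
arm_command([
  [[-0.018,-0.046,0],[0,0,0],20],
  [[-0.036,-0.092,0],[0,0,0],20],
  [[-0.054,-0.138,0],[0,0,0],20],
  [[-0.072,-0.184,0],[0,0,0],20],
  [[-0.088,-0.231,0],[0,0,0],20],
  [[-0.088,-0.231,0],[0,0,0],20],
  [[-0.088,-0.231,0],[0,0,0],20],
  [[-0.088,-0.231,-0.03],[0,0,0],20],
  [[-0.088,-0.231,-0.03],[0,0,0],20],
  [[-0.088,-0.231,-0.03],[0,0,0],20],
])

```text
clock: 21.05
tcp_pos: [0.4848, 0.1228, 0.1404]
orientation: [3.14, 0.035, -0.003]
contact_force: [0.3, -0.4, -1.6]
grip_width: 0.0264
```

```bash
python3 - <<'E'
from h import *
o=r.get_obs();m=r.camera_model("wrist");w=r.grab_frame("wrist");cv2.imwrite("pics/w5.png",w)
print(o["tcp_pos"],o["orientation"])
K=np.array(m["camera_matrix"]);T=np.array(m["camera_from_world"])
def pr(x): p=K@(T@[*x,1])[:3];return (p[:2]/p[2]).round(1)
t=o["tcp_pos"]
print("top",pr([t[0],t[1],t[2]+.018]),"collar",[pr([t[0]+.024*a,t[1]+.024*b,t[2]-.024]) for a,b in((1,0),(-1,0),(0,1),(0,-1))])
print("ring outer at (.4861,.1235)",[pr([.4861+.032*a,.1235+.032*b,.084]) for a,b in((1,0),(-1,0),(0,1),(0,-1))])
s=r.grab_frame("scene")[140:230,250:370];cv2.imwrite("pics/pair2.png",cv2.resize(np.hstack([w,cv2.resize(s,(512,384),interpolation=cv2.INTER_CUBIC)]),(800,300)))
E
```

```text
[0.48476638 0.12281427 0.1404365 ] [ 3.14038518e+00  3.52705665e-02 -2.60822250e-03]
top [262.7 279. ] collar [array([308.8, 236.2]), array([216.9, 234.3]), array([263.9, 191. ]), array([261.9, 276.2])]
ring outer at (.4861,.1235) [array([316.3, 214.2]), array([213.7, 212.1]), array([266.3, 162.4]), array([263.9, 259.6])]
```

View pics/pair2.png

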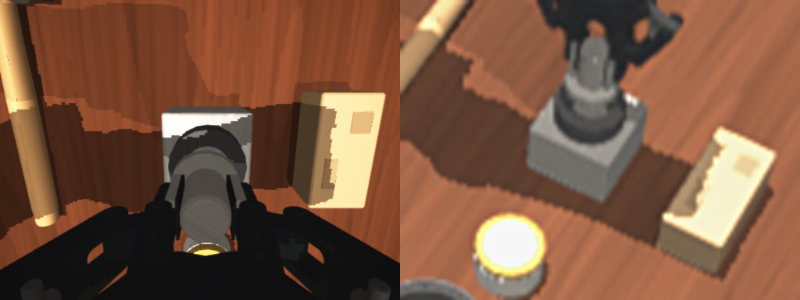

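In the wrist view the ring's outer edge (columns about 215–314, top at row 160) and the collar (columns about 218–307, top at row 192) are within about 2 mm of concentric. The top view gives up to 4 mm. The chamfered foot tolerates 7 mm, so I'll lower gently and watch the force.

Call:
arm_command([
  [[0,0,-0.003],[0,0,0],20],
  [[0,0,-0.006],[0,0,0],20],
  [[0,0,-0.009],[0,0,0],20],
  [[0,0,-0.011],[0,0,0],20],
  [[0,0,-0.011],[0,0,0],20],
])

```text
clock: 21.65
tcp_pos: [0.4848, 0.1219, 0.1295]
orientation: [3.141, 0.033, -0.001]
contact_force: [0.1, 0.5, -3.0]
grip_width: 0.0263
```

The foot is now about 6 mm into the hole with no contact force.

Call:
arm_command([
  [[0,0,-0.003],[0,0,0],20],
  [[0,0,-0.006],[0,0,0],20],
  [[0,0,-0.008],[0,0,0],20],
  [[0,0,-0.0095],[0,0,0],20],
  [[0,0,-0.0105],[0,0,0],20],
  [[0,0,-0.0105],[0,0,0],20],
])

```text
clock: 22.25
tcp_pos: [0.485, 0.122, 0.1192]
orientation: [3.141, 0.033, -0.0]
contact_force: [-0.1, 0.4, -3.1]
grip_width: 0.0261
```

Call:
arm_command([
  [[0,0,-0.001],[0,0,0],20],
  [[0,0,-0.0015],[0,0,0],20],
  [[0,0,-0.002],[0,0,0],20],
  [[0,0,-0.002],[0,0,0],20],
])

```text
clock: 22.65
tcp_pos: [0.4851, 0.122, 0.1179]
orientation: [-3.141, -0.033, -0.0]
contact_force: [-3.5, 0.0, 5.6]
grip_width: 0.0264
```

The collar is seated, with 5.6 N upward. I'll release, lift and retreat to check.

Call:
arm_command([
  [[0,0,0],[0,0,0],100],
  [[0,0,0],[0,0,0],100],
  [[0,0,0],[0,0,0],100],
  [[0,0,0],[0,0,0],100],
  [[0,0,0],[0,0,0],100],
  [[0,0,0],[0,0,0],100],
  [[0,0,0.03],[0,0,0],100],
  [[0,0,0.08],[0,0,0],100],
  [[0,0,0.13],[0,0,0],100],
  [[0,0,0.13],[0,0,0],100],
])

```text
clock: 23.65
tcp_pos: [0.4888, 0.1227, 0.2535]
orientation: [-3.136, -0.032, -0.016]
contact_force: [-0.4, -0.6, 0.3]
grip_width: 0.0856
```

Call:
arm_command([
  [[0,0.045,0.01],[0,0,0],100],
  [[0,0.09,0.01],[0,0,0],100],
  [[0,0.14,0.01],[0,0,0],100],
  [[0,0.19,0.01],[0,0,0],100],
  [[0,0.24,0.01],[0,0,0],100],
  [[0,0.29,0.01],[0,0,0],100],
  [[0,0.3,0.01],[0,0,0],100],
  [[0,0.3,0.01],[0,0,0],100],
])

```text
clock: 24.45
tcp_pos: [0.4837, 0.4244, 0.2561]
orientation: [3.141, 0.04, -0.001]
contact_force: [0.3, -0.6, 0.3]
grip_width: 0.0854
```

```bash
python3 - <<'E'
from h import *
f=r.grab_frame("top");cv2.imwrite("pics/top3.png",f);mt=r.camera_model("top")
s=r.grab_frame("scene");cv2.imwrite("pics/scene3.png",s)
hsv=cv2.cvtColor(f,cv2.COLOR_BGR2HSV);S,V=hsv[...,1],hsv[...,2]
c=blob((V>200).astype(np.uint8)*255,(249,139),18);print("tin",circ(mt,c,.04))
br=((V>150)&(S<130)).astype(np.uint8)*255
K=np.array(mt["camera_matrix"]);T=np.array(mt["camera_from_world"])
p=K@(T@[.6155,.125,.05,1])[:3];p=p[:2]/p[2]
print("brick",poly(mt,blob(br,p,34),.05))
a=cv2.resize(f[70:190,140:260],(400,400),interpolation=cv2.INTER_CUBIC);b=cv2.resize(s[110:240,240:370],(400,400),interpolation=cv2.INTER_CUBIC)
cv2.imwrite("pics/fin.png",np.hstack([a,b]))
E
```

```text
tin (array([491.1, -19.8]), array([62.2, 63.4]))
brick (array([616.4, 125.5], dtype=float32), [118.4, 61.8], [1.599, 0.028])
```

View pics/fin.png

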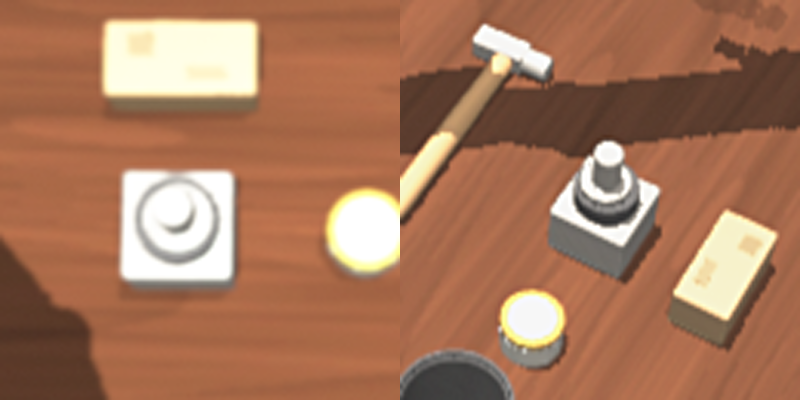

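The punch stands upright with its collar concentric on the ring (top crop, about (178,217)) and the ring is centred on the block. The tin and brick are within tolerance by measurement, so I'll hand in.

```bash
python3 -c "
from bench import r
print(r.hand_in())"
```

```text
the job is handed in; nothing more can be done
None
```

The station is set out and the job handed in at about 24.6 s. The hand-in reports no verdict, so what follows rests on my own last checks.

- **Ring and punch:** the ring lies flat on the block, centred to within a few mm. The punch stands upright with its stem in the hole and its collar down. It went in with no side contact until the collar seated at about 6 N, and the last pictures show it concentric with the ring.
- **Tin:** it stands 142 mm from the block centre towards the far pot, where the target is 140 mm. It is about 3 mm off the measured midpoint and about 4 mm along the block's x axis; 13 mm is allowed each way.
- **Brick:** its centre is 129 mm behind the block centre, where the target is 128.5 mm, and about 0–3 mm sideways. It is parallel to the block to within about 0.01 rad.
- **Clearance:** the arm is well clear of everything, and nothing else appears to have been disturbed.

Some readings disagreed:
- **Ring y position:** before the punch went in, the wrist and top views differed by about 5 mm.
- **Wrist camera scale:** close up, it read about 5 % small.
- **Ring grip:** the gripper opening read 60.5 mm on the 64 mm ring. I put this down to pad compliance.

None of these caused a visible problem in the final pictures.

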